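# Set the star-wheel adjuster of a trolley brake

## Robot

A 6-joint arm with a two-finger parallel gripper is mounted at the origin on a cart in front of the work surface, level with it; the furniture and walls round the work are solid. World frame = base frame: x ahead of the robot, y to its left, z up, the work surface at z = 0. Lengths are in mm, angles in rad, forces in N, time in s.
With the tool pointing down it reaches from about 300 to 775 mm from the base axis. Payload 14.6 kg.
Tool frame: the origin (TCP) lies at the very end of the fingers, on their centre line; the grasp point (between the pads) lies 19 mm behind it; z points along the fingers, y is the line along which they close (so a half turn about z gives the same grasp; the last joint's range is limited). The gripper opens to 94 mm and grips with 3 to 60 N. Pads are 16 mm wide; open, the fingers measure 119 mm over their backs; the gripper's body (75 mm by 177 mm) begins 78 mm behind the grasp point.
Start: joints at [1.178, 0.3, 1.521, -0, 1.321, -0.067], TCP at [176.034, 521.058, 205.446] pointing down, gripper open.
Joint ranges: [-3.03, 3.03], [-0.79, 2.21], [0.23, 2.52], [-1.04, 4.18], [0, 3.07], [-2.55, 2.55]. Speed limits (rad/s): [2.22, 2.22, 2.57, 3.14, 3.14, 3.14].

## Interface

Orientations are given as [roll, pitch, yaw] about the fixed x, y, z axes, in that order (R = Rz(yaw) Ry(pitch) Rx(roll)).
In Python, from cell import manip gives the robot as it stands.
- The arm moves only by the tool servo_tool, never from a script. Its argument "motion" is a list that holds one entry, the list of rows, each a list of 7 numbers: the shift along the world's x, y, z as a fraction of full scale, then the turn, a rotation vector about the world's x, y, z as a fraction of full scale, then the closure, from 0 (fully open) to 1 (shut). In form: [[[x, y, z, rx, ry, rz, gripper], ...]]. A call has 1 to 10 rows; each row is the pose to reach, as a shift and turn from the pose commanded when the call began, turning the shorter way round; what a row does not reach only later rows make up. Full scale, the value 1, is 0.5 m for a shift and pi rad for a turn. A row lasts 1/10 s, in which the tool goes at most 50 mm and 8.59 degrees, less where a joint would pass 70% of its speed; a pose out of reach is approached as far as the arm can. A call with a number of a shift or a turn outside -1 to 1 is refused whole. A call with a gripper value outside its range is refused whole. The fingers move at their own pace and stop on an object; "newtons" is the grip in N (left out, the last holds). Time passes only in rows, so rows that repeat a pose let the fingers close. It gives the time, the measured TCP pose, the force, the opening and the grip force at its end, in the units of the state.
- manip.read_state(): the state, without advancing time (a new reading comes with each control period).
- manip.camera(name): name is "side" or "top" or "wrist"; returns a dict with "frame" (420x560x3 uint8, red, green, blue), "range_z" (420x560 float32, mm along the optical axis (not along the pixel's ray), 0 where there is no reading), "vfov" (degrees; the focal length in pixels is half the picture's height over the tangent of half this angle, whatever the lens; pixels are square), "cx", "cy" (the principal point, pixels), "cam_to_world" (4x4, takes a point from camera to world coordinates). Camera axes: x right, y down, z forward; pixel columns grow to the right and rows downward; lengths in mm; the calibration is good to about 2 mm. The wrist camera is an equidistant fisheye: a pixel r from the principal point sees the ray r / f radians off the axis. A picture is of the moment at which its call begins.
- manip.sign_off(): hands the job in; it is judged then, once.
The state is a dict: "clock": time; "joints": joint angles; "qd": joint speeds; "effort": joint torques, N m; "eef_pos": TCP position; "eef_rot": TCP orientation; "wrist_force": force on the tool from outside, world axes, zero at the start; "moment": the same for the moment, N m; "finger_gap": finger opening in mm; "finger_force": force on a finger pad.
Only numpy, scipy, OpenCV 4.12 (cv2) and the standard library are available. Lean on these libraries where they do the work, as an engineer would, in place of code of your own. Each camera call takes 0.05 s, during which the arm holds its last target. There are 200 camera calls.

## Task

Take the brake adjusting tool from its stand and, working through the slot in the brake's cover plate, push the top of the star wheel to the left, tooth by tooth, so that the shoe closes on the drum, until the wheel will go no further, and keep it pressed there for about half a second. Then turn it back by exactly one tooth (one click) and hang the tool upright in its stand again. Be gentle: never press the tool against the brake with more than 20 N, touch the brake only with the tool, leave the tools and things lying about where they are.

Things in the scene. Friction and masses are not known exactly. Their poses are not given: they have to be found in the camera images.
- brake: Trolley drum brake lying flat, fixed: dark steel drum, 144 mm across, inner radius 66 mm, wall 50 mm high; over it, on pillars, a square steel cover plate 88 x 88 x 4 mm, its top 62 mm above the worktop, with four 4 mm high bolt heads near its corners. An access slot in the plate's middle is 46 mm long (brake's y) and 14 mm wide (x). Origin: centre of the underside, z up.
- slot (a point): Centre of the access slot at the top of the cover plate, 62 mm above the worktop; axes as the brake's: y along the slot, x across it, z up.
- slot_end (a point): The slot's +y end (the one on the robot's left), at the plate's top, 23 mm from its centre. Moving the star wheel's top teeth towards this end tightens (the shoe moves out to the drum); away from it backs off. Each tooth moves the shoe 3 mm. At the start the wheel is 2 or 3 teeth short of its last click.
- wheel_axle (a point): Centre of the star wheel, 32 mm straight below slot, axle along the brake's x. 10 radial teeth, 36 degrees apart, 4 mm thick, 10 mm wide, outer radius 24 mm, hub radius 14 mm. A spring click holds it every 36 degrees, with a gap between teeth upright under the slot's centre, teeth at 18 degrees and the next gaps at 36 degrees to either side.
- click (a point): Nose of the spring click under the star wheel, 46 mm below slot. Leaving a click takes a push of about 4 to 5 N at the tooth; past half a tooth it jumps on to the next click, else it springs back when let go. 9 degrees past the last click (3 to 4 mm at the teeth) the shoe bears on the drum and the wheel stops dead; let go there, it springs back to the last click.
- shoe_face (a point): Middle of the outer face of the movable brake shoe (an arc with a cork-coloured lining in the ring-shaped opening between the plate and the drum, on the brake's +x side, away from the robot; the near one is fixed), 46 mm above the worktop; axes as the brake's. It moves along the brake's x with the star wheel.
- drum_face (a point): Point of the drum's inner wall facing the shoe, on the brake's +x side, 46 mm above the worktop; axes as the brake's. The shoe face's x in this frame is minus the gap: 0 when the shoe bears on the drum, about -0.8 mm at the last click, -3.8 mm one click back.
- adjusting_tool: The adjusting tool, 125 mm long, 120 g, loose, hanging upright in its stand. Origin at the tip; z points up along the tool to the end of the handle. The lowest 14 mm are a flat steel blade, 8 mm wide (along x) and 4 mm thick (along y); a steel shank 6 mm thick runs up to 50 mm; from 50 to 54 mm a brass shoulder plate and from there to 125 mm a wooden handle, both 28 mm (x) by 20 mm (y). The handle can be gripped by its flat sides.
- tool_stand: Dark wooden block 64 x 64 x 56 mm, fixed, with an upright through hole of 14 mm diameter in its middle; the tool hangs in it with its shoulder resting on the block's top, the tip 6 mm above the worktop. Origin: centre of the underside, z up.
- pliers: Pliers lying on the worktop; a bystander to leave alone. Origin: centre of its underside.
- nail_tin: Open sheet-metal tin, 74 mm across, 61 mm high; a bystander to leave alone. Origin: centre of its underside.
- spanner_17: Larger open-ended spanner, 191 mm long; a bystander to leave alone. Origin: centre of its underside.
- cork_0: Wine cork standing upright, 24 mm across, 42 mm high; a bystander to leave alone. Origin: centre of its underside.
- screwdriver_small: Small screwdriver lying, 155 mm long; a bystander to leave alone. Origin: centre of its underside.
- block_plane: Block plane, 152 mm long, 59 mm high; a bystander to leave alone. Origin: centre of its underside.

How it is judged:
By the outcome, as a careful person would: the job done as asked, in the order asked, and still so for the second after the job is handed in, with the robot touching nothing.
It also fails if it takes over 72 s, if anything falls off the work surface, if the arm or the gripper's body presses on something with over 40 N, if the wrist force passes 120 N, or if a joint passes its speed limit or range.

## Working session

There is one attempt and no reset: what is moved stays moved. The work goes in short steps, Python scripts to look and compute and a tool call to move; the robot and the scene stay as the last step left them, time stands still between calls to the robot, and variables do not carry over. Pictures are saved under pics/ and viewed, at most 10 in all, crops included, and the job is handed in when it is done.

Besides the shell and the picture viewer there is one more tool, called after "Emit:" by a JSON object that holds its "method" and its "body". servo_tool: Moves the arm, as the interface text tells. Its arguments: {"type":"object","properties":{"motion":{"type":"array"},"newtons":{"type":"number"}},"required":["motion"]}

```bash
mkdir -p pics
cat > h.py <<'E'
import numpy as np, cv2
from cell import manip
def cam(n,save=None):
    c=manip.camera(n)
    if save: cv2.imwrite(f'pics/{save}.png',c['frame'][:,:,::-1])
    np.savez(f'{n}.npz',**c); return c
def pts(c):
    h,w=c['range_z'].shape; f=h/2/np.tan(np.radians(c['vfov'])/2)
    u,v=np.meshgrid(np.arange(w),np.arange(h)); z=c['range_z']
    P=np.stack([(u-c['cx'])/f*z,(v-c['cy'])/f*z,z,np.ones_like(z)],-1)
    return (P@c['cam_to_world'].T)[...,:3]
E
python3 - <<'E'
from h import *
for n in('top','side'):
    c=cam(n,n+'0'); print(n,c['vfov'],c['cx'],c['cy'],c['cam_to_world'].round(3).tolist())
print(manip.read_state())
E
```

```text
top 52.17060209400741 276.55371268108775 209.07734191757257 [[-0.247, -0.918, 0.312, 269.605], [-0.969, 0.233, -0.081, 380.285], [0.002, -0.322, -0.947, 877.957], [0.0, 0.0, 0.0, 1.0]]
side 46.415785617678 274.2630215427317 211.01078126591602 [[0.932, -0.166, 0.322, 140.362], [-0.362, -0.464, 0.809, -637.227], [0.015, -0.87, -0.492, 656.686], [0.0, 0.0, 0.0, 1.0]]
{'clock': 0.1, 'joints': array([ 1.17835180e+00,  3.00407772e-01,  1.52149244e+00, -9.63977827e-06,
        1.32067427e+00, -6.66186152e-02]), 'qd': array([ 0.00034392, -0.00015229, -0.00103493, -0.00029379,  0.00164009,
       -0.0011026 ]), 'effort': array([-5.05024018e-04, -5.32645833e+01, -3.53282225e+01,  7.08885561e-02,
        2.35523534e-02, -9.07132085e-05]), 'eef_pos': array([175.98153072, 520.85569162, 204.95855753]), 'eef_rot': array([-3.14061238e+00, -5.60431702e-05,  2.81576910e+00]), 'wrist_force': array([ 0.25145579, -0.54037065, -0.17040497]), 'moment': array([-0.02502332,  0.01917759,  0.01122033]), 'finger_force': 0.0, 'finger_gap': 93.74724484262026}
```

View pics/top0.png

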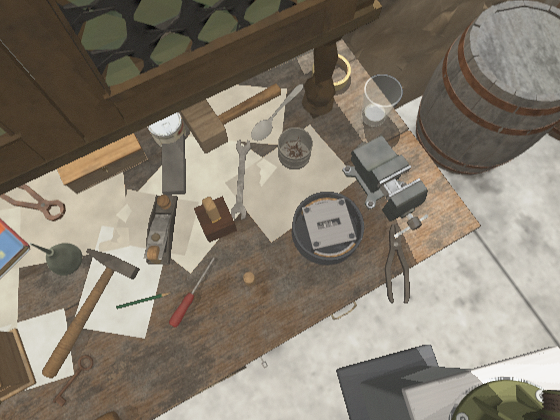

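View pics/side0.png

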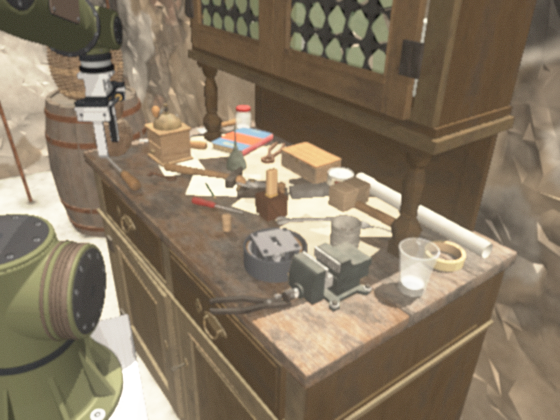

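The top view shows the brake at about (328,226) with its slot in the plate, the stand at (215,218) with the handle top at (211,205), and a vise right of the brake. The side view agrees: brake (275,250), stand (272,200). Next I measure with range and masks.

Run:
```python
from h import *
c=dict(np.load('top.npz')); P=pts(c); z=P[...,2]
def rect(name,u0,u1,v0,v1,zl,zh):
    m=np.zeros(z.shape,np.uint8); s=np.s_[v0:v1,u0:u1]
    m[s]=((z[s]>zl)&(z[s]<zh)); 
    n,l,st,_=cv2.connectedComponentsWithStats(m); k=1+np.argmax(st[1:,4]); q=P[l==k]
    r=cv2.minAreaRect(q[:,:2].astype(np.float32)); print(name,len(q),np.median(q,0).round(1),q[:,2].min().round(1),q[:,2].max().round(1),[np.round(t,1) for t in r]); return l==k
print('bench',np.median(z[270:290,250:270]))
rect('plate',285,370,185,270,57,70)
rect('drum',285,370,185,270,46,54)
rect('standtop',190,240,190,250,50,61)
rect('handletop',190,240,190,250,126,138)
rect('handle',190,240,190,250,75,138)
# fine
f=c['frame'][185:270,285:370,::-1]
g=c['frame'][185:250,185:245,::-1]
a=cv2.resize(f,None,fx=6,fy=6,interpolation=cv2.INTER_CUBIC); b=cv2.resize(g,(290,510*1),interpolation=cv2.INTER_CUBIC)
cv2.imwrite('pics/crop.png',np.hstack([a,b]))
np.set_printoptions(linewidth=250)
print(z[212:236:2,312:346:2].round(0).astype(int))
```

```text
bench 0.5593663318162498
plate 1754 [482.3 218.3  62.2] 57.2 69.2 [array([484.1, 217.6]), array([88.9, 88.8]), np.float64(89.5)]
drum 686 [474.6 217.7  51.3] 46.0 54.0 [array([483.7, 218.4]), array([143. , 143.3]), np.float64(73.5)]
standtop 769 [550.5 433.   56.1] 50.4 60.7 [array([558. , 436.4]), array([66.1, 64. ]), np.float64(10.3)]
handletop 138 [556.6 435.7 130.6] 126.2 134.4 [array([557.3, 435.8]), array([26.7, 19.3]), np.float64(16.8)]
handle 244 [549.3 434.7 128.1] 75.2 134.4 [array([556.8, 436. ]), array([27.6, 19.9]), np.float64(16.8)]
[[63 65 61 61 62 62 64 61 64 62 61 63 61 61 62 64 59]
 [60 65 62 61 63 61 63 60 63 62 61 64 65 61 61 62 61]
 [61 65 63 63 64 62 62 63 65 64 61 60 62 60 62 60 62]
 [60 64 61 64 62 62 64 60 64 62 62 63 61  5 62 63 60]
 [62 61 63 62 61 65 61 61 60 39  2  4  6  5 64 65 63]
 [63 60 63 60 60 19 44 33  6 53  6 43 46  3 62 62 63]
 [63 66 62  2 35  4 53 45 42 50 55 43 44  2  6 61 65]
 [62 62 62 46 42 37 51 49 44 49 62 63 63 63 60 63 62]
 [62 64 63 45 45 41 61 63 60 61 61 63 61 59 60 61 61]
 [62 65 62 63 61 62 62 62 59 62 62 63 61 60 62 65 61]
 [63 62 63 64 64 62 59 63 63 62 62 61 64 63 62 62 62]
 [63 63 63 62 62 60 62 61 65 60 63 59 61 62 61 65 61]]
```

View pics/crop.png

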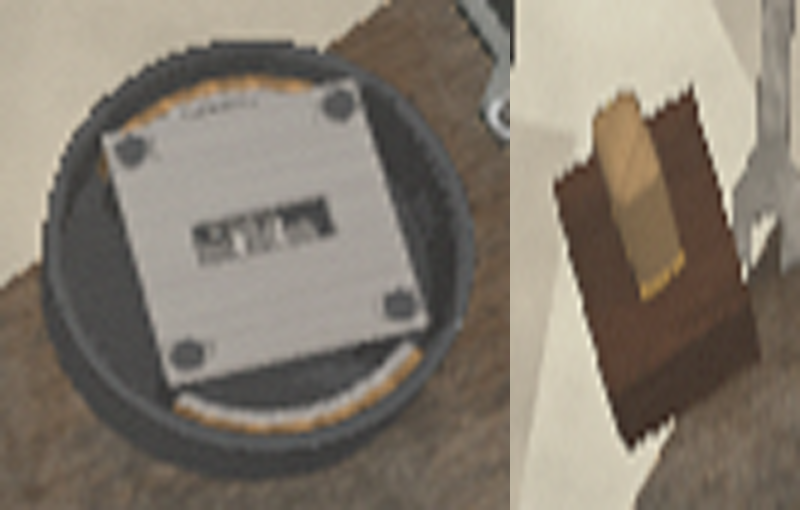

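The crop shows the slot at crop px (265,230)/6, seen with star wheel teeth in it, and the handle turned about 17° in its stand. I check with the side camera before moving.

Run:
```python
from h import *
def go(n,c,box,zl,zh,name):
    P=pts(c); z=P[...,2]; x,y=P[...,0],P[...,1]
    m=((z>zl)&(z<zh)&(x>box[0])&(x<box[1])&(y>box[2])&(y<box[3])).astype(np.uint8)
    nn,l,st,_=cv2.connectedComponentsWithStats(m); k=1+np.argmax(st[1:,4]); q=P[l==k]
    r=cv2.minAreaRect(q[:,:2].astype(np.float32)); print(n,name,len(q),np.median(q,0).round(1),[np.round(t,1) for t in r])
def onplane(c,uv,Z):
    f=210/np.tan(np.radians(c['vfov'])/2); d=np.array([(uv[0]-c['cx'])/f,(uv[1]-c['cy'])/f,1]); T=c['cam_to_world']
    d=T[:3,:3]@d; return T[:3,3]+d*(Z-T[2,3])/d[2]
for n in('top','side'):
    c=dict(np.load(n+'.npz'))
    go(n,c,(430,540,165,270),58,66,'plate'); go(n,c,(400,570,130,300),46,54,'drum')
    go(n,c,(510,610,385,490),52,60,'stand'); go(n,c,(530,590,405,465),126,135,'htop'); go(n,c,(530,590,405,465),70,135,'handle')
    # slot by brightness/depth: pixels whose plane-62 point lies in the plate and depth far below
    P=pts(c); hgt=P[...,2]; T=c['cam_to_world']
    pix=[]
    for v in range(420):
        for u in range(560):
            p=onplane(c,(u,v),62)
            if abs(p[0]-484)<14 and abs(p[1]-218)<30 and hgt[v,u]<57: pix.append(p[:2])
    pix=np.float32(pix); r=cv2.minAreaRect(pix); print(n,'slot',len(pix),[np.round(t,1) for t in r], (np.percentile(pix,[2,98],axis=0)).round(1).tolist())
c=dict(np.load('top.npz'));P=pts(c).reshape(-1,3)
q=P[(P[:,2]>150)&(P[:,0]>350)&(P[:,0]<800)]; print('high things nearest', [ (q[(q[:,1]>a)&(q[:,1]<a+100)][:,0].min().round(),a) for a in range(0,700,100) if ((q[:,1]>a)&(q[:,1]<a+100)).any()], q[:,2].min())
v=P[(abs(P[:,0]-500)<120)&(abs(P[:,1]-90)<60)&(P[:,2]>70)]; print('vise',len(v),v.min(0),v.max(0))
```

```text
top plate 1696 [482.4 218.1  62.1] [array([484.1, 217.6]), array([88.9, 88.8]), np.float64(89.5)]
top drum 686 [474.6 217.7  51.3] [array([483.7, 218.4]), array([143. , 143.3]), np.float64(73.5)]
top stand 757 [550.7 433.3  56.1] [array([557.6, 436.3]), array([65.1, 64. ]), np.float64(10.1)]
top htop 138 [556.6 435.7 130.6] [array([557.3, 435.8]), array([26.7, 19.3]), np.float64(16.8)]
top handle 254 [549.1 434.7 127.4] [array([556.8, 436. ]), array([27.6, 19.9]), np.float64(16.8)]
top slot 146 [array([483.6, 218.1]), array([44.7, 13.4]), np.float64(89.1)] [[477.1, 196.5], [490.0, 239.6]]
side plate 815 [480.6 212.   60.5] [array([483.4, 215.8]), array([92.3, 89.4]), np.float64(87.9)]
side drum 199 [434.2 171.6  49.6] [array([442.3, 198.5]), array([ 55.3, 136.9]), np.float64(21.4)]
side stand 218 [551.1 425.4  54.2] [array([557.7, 432.8]), array([67. , 66.5]), np.float64(8.1)]
side htop 35 [556.6 430.8 128.3] [array([557.4, 430.4]), array([21.3, 27.4]), np.float64(86.3)]
side handle 265 [554.4 426.5 102.8] [array([556.6, 429.6]), array([23.6, 31.1]), np.float64(84.2)]
side slot 61 [array([482. , 211.1]), array([41.3, 12.8]), np.float64(87.2)] [[475.8, 191.2], [488.1, 231.1]]
high things nearest [(np.float64(749.0), 0), (np.float64(698.0), 100), (np.float64(671.0), 200), (np.float64(644.0), 300), (np.float64(617.0), 400), (np.float64(597.0), 500), (np.float64(574.0), 600)] 150.27845121561688
vise 2462 [461.70272635  30.10585495  70.05760545] [619.9721163  130.47290871 109.26860449]
```

Run:
```python
from h import *
c=dict(np.load('top.npz'));P=pts(c).reshape(-1,3)
for a in (150,250,350,450,550):
    q=P[(P[:,0]>560)&(P[:,0]<760)&(abs(P[:,1]-a)<50)&(P[:,2]>150)]
    print(a,[(lo,int(q[(q[:,0]>lo)&(q[:,0]<lo+25)][:,2].min()),int(q[(q[:,0]>lo)&(q[:,0]<lo+25)][:,2].max())) for lo in range(560,760,25) if ((q[:,0]>lo)&(q[:,0]<lo+25)).any()])
```

```text
150 [(685, 340, 413), (710, 285, 397), (735, 169, 347)]
250 [(660, 340, 452), (685, 286, 450), (710, 287, 413)]
350 [(635, 338, 502), (660, 286, 499), (685, 286, 452)]
450 [(610, 337, 551), (635, 285, 546), (660, 287, 500), (710, 331, 384), (735, 331, 335)]
550 [(585, 339, 563), (610, 286, 582), (635, 286, 550), (660, 333, 335), (710, 332, 336), (735, 334, 334)]
```

Emit:
{"method": "servo_tool", "body": {"motion": [[[0.1, -0.02, 0.05, 0, 0, 0.04, 0], [0.2, -0.04, 0.05, 0, 0, 0.08, 0], [0.3, -0.06, 0.05, 0, 0, 0.12, 0], [0.4, -0.08, 0.05, 0, 0, 0.16, 0], [0.5, -0.11, 0.05, 0, 0, 0.18, 0], [0.6, -0.14, 0.05, 0, 0, 0.18, 0], [0.66, -0.17, 0.05, 0, 0, 0.18, 0], [0.66, -0.17, 0.05, 0, 0, 0.18, 0], [0.66, -0.17, 0.05, 0, 0, 0.18, 0], [0.66, -0.17, 0.05, 0, 0, 0.18, 0]]]}}

```text
clock: 1.1
eef_pos: [505.1, 436.6, 230.3]
eef_rot: [-3.142, -0.0, -2.901]
wrist_force: [0.7, 0.6, 0.1]
finger_gap: 94.3
finger_force: 0.0
```

Run:
```python
from h import *
c=cam('wrist','wrist1'); print(c['vfov'],c['cx'],c['cy'],c['cam_to_world'].round(3).tolist())
```

```text
65.70646984690485 272.28714424425857 207.51600062471712 [[-0.238, 0.932, 0.272, 424.954], [0.971, 0.229, 0.067, 417.148], [0.0, 0.281, -0.96, 409.129], [0.0, 0.0, 0.0, 1.0]]
```

View pics/wrist1.png

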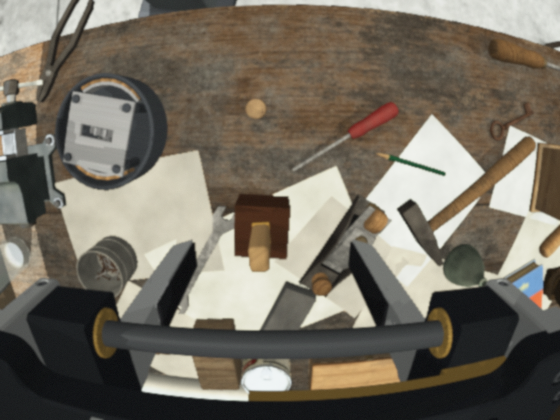

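The wrist view shows the stand at (262,226) with the handle at (260,247), and the brake at (103,130) with its slot at (97,131).

```bash
cat >> h.py <<'E'
def wrays(c):
    f=210/np.tan(np.radians(c['vfov'])/2); u,v=np.meshgrid(np.arange(560),np.arange(420))
    dx,dy=u-c['cx'],v-c['cy']; r=np.hypot(dx,dy)+1e-9; t=np.tan(r/f)
    return np.stack([dx/r*t,dy/r*t,np.ones_like(r)],-1)
def wpts(c):
    R=wrays(c)*c['range_z'][...,None]; T=c['cam_to_world']; return R@T[:3,:3].T+T[:3,3]
def wplane(c,Z):
    T=c['cam_to_world']; d=wrays(c)@T[:3,:3].T; return T[:3,3]+d*((Z-T[2,3])/d[...,2])[...,None]
def comp(P,box,zl,zh,name):
    x,y,z=P[...,0],P[...,1],P[...,2]
    m=((z>zl)&(z<zh)&(x>box[0])&(x<box[1])&(y>box[2])&(y<box[3])).astype(np.uint8)
    nn,l,st,_=cv2.connectedComponentsWithStats(m); k=1+np.argmax(st[1:,4]); q=P[l==k]
    r=cv2.minAreaRect(q[:,:2].astype(np.float32)); print(name,len(q),np.median(q,0).round(1),[np.round(t,1) for t in r])
E
python3 - <<'E'
from h import *
c=dict(np.load('wrist.npz')); P=wpts(c)
comp(P,(430,540,165,270),58,66,'plate'); comp(P,(510,610,385,490),52,60,'stand'); comp(P,(530,590,405,465),126,135,'htop'); comp(P,(530,590,405,465),70,135,'handle')
Q=wplane(c,62); m=(abs(Q[...,0]-484)<14)&(abs(Q[...,1]-218)<30)&(P[...,2]<56); q=Q[m][:,:2].astype(np.float32); print('slot',len(q),cv2.minAreaRect(q))
E
```

```text
plate 4204 [482.7 222.1  61.5] [array([484.1, 218. ]), array([90. , 88.6]), np.float64(89.2)]
stand 2189 [549.6 434.7  55.5] [array([558.4, 436.8]), array([65.4, 64.5]), np.float64(10.6)]
htop 504 [556.1 436.4 129.8] [array([557.1, 436.3]), array([26.3, 20. ]), np.float64(17.3)]
handle 924 [548.7 435.5 127.4] [array([556.8, 436.3]), array([26.7, 20.2]), np.float64(17.5)]
slot 341 ((483.6424255371094, 219.71539306640625), (43.30217361450195, 13.951040267944336), 89.49423217773438)
```

Emit:
{"method": "servo_tool", "body": {"motion": [[[0.06, 0, 0, 0, 0, 0.019, 0], [0.102, 0, 0, 0, 0, 0.019, 0], [0.102, 0, -0.05, 0, 0, 0.019, 0], [0.102, 0, -0.13, 0, 0, 0.019, 0], [0.102, 0, -0.2, 0, 0, 0.019, 0], [0.102, 0, -0.26, 0, 0, 0.019, 0], [0.102, 0, -0.31, 0, 0, 0.019, 0], [0.102, 0, -0.329, 0, 0, 0.019, 0], [0.102, 0, -0.329, 0, 0, 0.019, 0], [0.102, 0, -0.329, 0, 0, 0.019, 0]]]}}

```text
clock: 2.15
eef_pos: [557.2, 436.8, 67.6]
eef_rot: [3.141, 0.002, -2.842]
wrist_force: [-0.9, 0.2, 0.7]
finger_gap: 94.0
finger_force: 0.0
```

Emit:
{"method": "servo_tool", "body": {"motion": [[[0, 0, 0, 0, 0, 0, 0.6], [0, 0, 0, 0, 0, 0, 0.75], [0, 0, 0, 0, 0, 0, 1], [0, 0, 0, 0, 0, 0, 1], [0, 0, 0, 0, 0, 0, 1], [0, 0, 0, 0, 0, 0, 1], [0, 0, 0, 0, 0, 0, 1], [0, 0, 0, 0, 0, 0, 1], [0, 0, 0, 0, 0, 0, 1], [0, 0, 0, 0, 0, 0, 1]]], "newtons": 50}}

```text
clock: 3.15
eef_pos: [557.1, 436.0, 65.9]
eef_rot: [-3.142, 0.0, -2.842]
wrist_force: [0.2, 0.0, -0.1]
finger_gap: 20.0
finger_force: 50.0
```

Emit:
{"method": "servo_tool", "body": {"motion": [[[0, 0, 0.03, 0, 0, 0, 1], [0, 0, 0.08, 0, 0, 0, 1], [0, 0, 0.13, 0, 0, 0, 1], [0, 0, 0.16, 0, 0, 0, 1], [-0.02, -0.06, 0.17, 0, 0, -0.015, 1], [-0.045, -0.14, 0.17, 0, 0, -0.035, 1], [-0.07, -0.22, 0.17, 0, 0, -0.06, 1], [-0.1, -0.31, 0.17, 0, 0, -0.08, 1], [-0.125, -0.39, 0.17, 0, 0, -0.099, 1], [-0.142, -0.44, 0.17, 0, 0, -0.099, 1]]]}}

```text
clock: 4.15
eef_pos: [485.2, 213.8, 151.5]
eef_rot: [-3.141, 0.0, 3.127]
wrist_force: [0.7, 0.5, -1.7]
finger_gap: 19.5
finger_force: 50.0
```

Emit:
{"method": "servo_tool", "body": {"motion": [[[-0.005, -0.025, 0, 0, 0, 0, 1], [-0.005, -0.025, 0, 0, 0, 0, 1], [-0.005, -0.025, 0, 0, 0, 0, 1], [-0.005, -0.025, -0.02, 0, 0, 0, 1], [-0.005, -0.025, -0.02, 0, 0, 0, 1], [-0.005, -0.025, -0.02, 0, 0, 0, 1], [-0.005, -0.025, -0.02, 0, 0, 0, 1]]]}}

```text
clock: 4.85
eef_pos: [483.5, 203.9, 140.8]
eef_rot: [-3.141, -0.0, 3.13]
wrist_force: [-0.2, -0.6, -0.5]
finger_gap: 19.8
finger_force: 50.0
```

Run:
```python
from h import *
a=cam('top'); b=cam('wrist')
A=cv2.resize(a['frame'][160:280,270:390,::-1],(400,400),interpolation=cv2.INTER_CUBIC)
B=cv2.resize(b['frame'][130:330,170:370,::-1],(400,400),interpolation=cv2.INTER_CUBIC)
cv2.imwrite('pics/tw.png',np.hstack([A,B])); s=manip.read_state(); print(s['clock'],s['eef_pos'],s['eef_rot'],s['wrist_force'],s['finger_gap'])
```

```text
4.95 [483.61818332 203.72075325 141.03011097] [3.14155784e+00 1.44595151e-04 3.13011463e+00] [-0.20913585  0.38992809 -0.4031368 ] 19.936077530677277
```

View pics/tw.png

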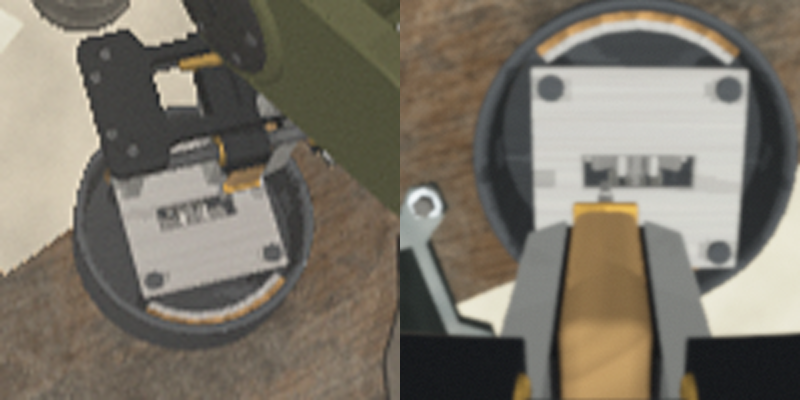

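Right half (wrist): blade tip at (607,185) over the left part of the slot (585–693), upright teeth at about 625 and 652, i.e. ±18° about the slot centre. I refine the slot position from this near view.

Run:
```python
from h import *
c=dict(np.load('wrist.npz')); P=wpts(c); Q=wplane(c,62)
comp(P,(430,545,165,275),59,65,'plate')
g=cv2.cvtColor(c['frame'],cv2.COLOR_RGB2GRAY)
for X in (479,481,483,486):
    m=(abs(Q[...,0]-X)<0.9)&(abs(Q[...,1]-218)<32)
    o=np.argsort(Q[m][:,1]); y=Q[m][o,1]; d=P[m][o,2]; b=y[d<57]; print(X,b.min().round(1),b.max().round(1),((b.min()+b.max())/2).round(1))
for Y in (208,222,230,236):
    m=(abs(Q[...,1]-Y)<0.9)&(abs(Q[...,0]-484)<20)
    x=Q[m][:,0]; b=x[P[m][:,2]<57]; print(Y,b.min().round(1),b.max().round(1))
# teeth: points with z 48..56 in slot
for X in (480,482,484,486):
    m=(abs(P[...,0]-X)<1.5)&(abs(P[...,1]-218)<20)&(P[...,2]>45)&(P[...,2]<56.5)
    o=np.argsort(P[m][:,1]); print(X,[tuple(np.round(p,0).astype(int)) for p in P[m][o][:,1:]])
```

```text
plate 7271 [469.6 223.2  61.5] [array([484.1, 217.9]), array([88.5, 89. ]), np.float64(89.1)]
479 195.5 240.4 218.0
481 195.5 240.5 218.0
483 195.4 240.6 218.0
486 195.4 239.8 217.6
208 476.9 489.2
222 477.1 489.3
230 477.2 489.4
236 477.2 489.5
480 [(np.int64(210), np.int64(52)), (np.int64(210), np.int64(52)), (np.int64(211), np.int64(53)), (np.int64(211), np.int64(53)), (np.int64(211), np.int64(53)), (np.int64(211), np.int64(53)), (np.int64(211), np.int64(53)), (np.int64(212), np.int64(53)), (np.int64(212), np.int64(53)), (np.int64(213), np.int64(50)), (np.int64(213), np.int64(50)), (np.int64(214), np.int64(47)), (np.int64(222), np.int64(49)), (np.int64(223), np.int64(51)), (np.int64(223), np.int64(51)), (np.int64(224), np.int64(53)), (np.int64(224), np.int64(51)), (np.int64(224), np.int64(53)), (np.int64(224), np.int64(52)), (np.int64(225), np.int64(53)), (np.int64(225), np.int64(53)), (np.int64(225), np.int64(52)), (np.int64(226), np.int64(52)), (np.int64(226), np.int64(51))]
482 [(np.int64(200), np.int64(46)), (np.int64(210), np.int64(53)), (np.int64(210), np.int64(52)), (np.int
[... 3425 characters left out ...]
1), np.int64(46)), (np.int64(221), np.int64(45)), (np.int64(222), np.int64(50)), (np.int64(222), np.int64(48)), (np.int64(222), np.int64(48)), (np.int64(222), np.int64(47)), (np.int64(223), np.int64(52)), (np.int64(223), np.int64(51)), (np.int64(223), np.int64(51)), (np.int64(223), np.int64(50)), (np.int64(223), np.int64(54)), (np.int64(224), np.int64(52)), (np.int64(224), np.int64(53)), (np.int64(224), np.int64(53)), (np.int64(224), np.int64(52)), (np.int64(225), np.int64(54)), (np.int64(225), np.int64(53)), (np.int64(225), np.int64(52)), (np.int64(226), np.int64(53)), (np.int64(226), np.int64(53)), (np.int64(226), np.int64(52)), (np.int64(226), np.int64(51)), (np.int64(237), np.int64(46))]
```

Emit:
{"method": "servo_tool", "body": {"motion": [[[0, 0, -0.02, 0, 0, 0, 1], [0, 0, -0.035, 0, 0, 0, 1], [0, 0, -0.045, 0, 0, 0, 1], [0, 0, -0.053, 0, 0, 0, 1], [0, 0, -0.059, 0, 0, 0, 1], [0, 0, -0.064, 0, 0, 0, 1], [0, 0, -0.067, 0, 0, 0, 1], [0, 0, -0.067, 0, 0, 0, 1], [0, 0, -0.067, 0, 0, 0, 1]]]}}

```text
clock: 5.85
eef_pos: [483.6, 203.6, 107.6]
eef_rot: [3.142, 0.0, 3.13]
wrist_force: [-1.1, -0.7, -2.4]
finger_gap: 20.1
finger_force: 50.0
```

Emit:
{"method": "servo_tool", "body": {"motion": [[[0, 0.004, 0, 0, 0, 0, 1], [0, 0.006, 0, 0, 0, 0, 1], [0, 0.008, 0, 0, 0, 0, 1], [0, 0.008, 0, 0, 0, 0, 1], [0, 0.008, 0, 0, 0, 0, 1]]]}}

```text
clock: 6.35
eef_pos: [483.6, 207.4, 107.5]
eef_rot: [-3.141, 0.0, 3.13]
wrist_force: [-0.3, -3.2, 0.4]
finger_gap: 19.7
finger_force: 50.0
```

Emit:
{"method": "servo_tool", "body": {"motion": [[[0, 0.002, 0, 0, 0, 0, 1], [0, 0.004, 0, 0, 0, 0, 1], [0, 0.004, 0, 0, 0, 0, 1]]]}}

```text
clock: 6.65
eef_pos: [483.6, 209.6, 107.5]
eef_rot: [3.142, 0.0, 3.13]
wrist_force: [0.0, -3.2, 0.4]
finger_gap: 20.0
finger_force: 50.0
```

Emit:
{"method": "servo_tool", "body": {"motion": [[[0, 0.002, 0, 0, 0, 0, 1], [0, 0.004, 0, 0, 0, 0, 1], [0, 0.004, 0, 0, 0, 0, 1]]]}}

```text
clock: 6.95
eef_pos: [483.5, 211.9, 107.4]
eef_rot: [3.141, -0.0, 3.13]
wrist_force: [0.3, -1.1, -0.5]
finger_gap: 19.7
finger_force: 50.0
```

Emit:
{"method": "servo_tool", "body": {"motion": [[[0, 0.002, 0, 0, 0, 0, 1], [0, 0.004, 0, 0, 0, 0, 1], [0, 0.006, 0, 0, 0, 0, 1], [0, 0.007, 0, 0, 0, 0, 1], [0, 0.007, 0, 0, 0, 0, 1]]]}}

```text
clock: 7.45
eef_pos: [483.5, 215.3, 107.4]
eef_rot: [3.141, -0.0, 3.13]
wrist_force: [0.2, 0.4, -0.8]
finger_gap: 19.9
finger_force: 50.0
```

Emit:
{"method": "servo_tool", "body": {"motion": [[[0, 0, 0, 0, 0, 0, 1], [0, 0, 0.008, 0, 0, 0, 1], [0, 0, 0.016, 0, 0, 0, 1], [0, 0, 0.025, 0, 0, 0, 1], [0, 0, 0.025, 0, 0, 0, 1], [0, -0.012, 0.025, 0, 0, 0, 1], [0, -0.024, 0.025, 0, 0, 0, 1], [0, -0.024, 0.025, 0, 0, 0, 1]]]}}

```text
clock: 8.25
eef_pos: [483.5, 202.2, 119.8]
eef_rot: [-3.141, -0.0, 3.129]
wrist_force: [-0.7, 0.3, -0.8]
finger_gap: 19.8
finger_force: 50.0
```

```bash
cat > look.py <<'E'
from h import *
c=cam('wrist'); P=wpts(c)
m=(abs(P[...,0]-483.5)<4)&(abs(P[...,1]-218)<21)&(P[...,2]>46)&(P[...,2]<56.5)
h,e=np.histogram(P[m][:,1],np.arange(197,240,1.5)); print([(round(float(a),1),int(k)) for a,k in zip(e,h) if k])
s=manip.read_state(); print(s['clock'],s['eef_pos'].round(1),s['wrist_force'].round(1))
E
python3 look.py
```

```text
[(209.0, 19), (210.5, 20), (212.0, 17), (213.5, 7), (219.5, 2), (221.0, 15), (222.5, 18), (224.0, 18), (225.5, 9)]
8.3 [483.5 202.6 119.9] [-0.1 -0.6 -1.4]
```

Emit:
{"method": "servo_tool", "body": {"motion": [[[0, 0, -0.01, 0, 0, 0, 1], [0, 0, -0.019, 0, 0, 0, 1], [0, 0, -0.025, 0, 0, 0, 1], [0, 0, -0.025, 0, 0, 0, 1], [0, 0.004, -0.025, 0, 0, 0, 1], [0, 0.007, -0.025, 0, 0, 0, 1], [0, 0.009, -0.025, 0, 0, 0, 1], [0, 0.011, -0.025, 0, 0, 0, 1], [0, 0.012, -0.025, 0, 0, 0, 1], [0, 0.012, -0.025, 0, 0, 0, 1]]]}}

```text
clock: 9.3
eef_pos: [483.7, 208.9, 107.6]
eef_rot: [-3.141, 0.0, 3.13]
wrist_force: [-0.4, -4.1, 1.3]
finger_gap: 20.0
finger_force: 50.0
```

Emit:
{"method": "servo_tool", "body": {"motion": [[[0, 0.001, 0, 0, 0, 0, 1], [0, 0.002, 0, 0, 0, 0, 1], [0, 0.002, 0, 0, 0, 0, 1]]]}}

```text
clock: 9.6
eef_pos: [483.6, 210.2, 107.4]
eef_rot: [3.141, 0.0, 3.13]
wrist_force: [-0.2, -2.2, 0.5]
finger_gap: 20.0
finger_force: 50.0
```

Emit:
{"method": "servo_tool", "body": {"motion": [[[0, 0.001, 0, 0, 0, 0, 1], [0, 0.002, 0, 0, 0, 0, 1], [0, 0.002, 0, 0, 0, 0, 1]]]}}

```text
clock: 9.9
eef_pos: [483.5, 211.2, 107.4]
eef_rot: [3.141, -0.0, 3.13]
wrist_force: [-0.1, -1.3, 0.1]
finger_gap: 19.9
finger_force: 50.0
```

Emit:
{"method": "servo_tool", "body": {"motion": [[[0, 0.001, 0, 0, 0, 0, 1], [0, 0.002, 0, 0, 0, 0, 1], [0, 0.002, 0, 0, 0, 0, 1]]]}}

```text
clock: 10.2
eef_pos: [483.5, 212.2, 107.4]
eef_rot: [3.141, -0.0, 3.13]
wrist_force: [0.8, -1.0, -1.2]
finger_gap: 19.8
finger_force: 50.0
```

Emit:
{"method": "servo_tool", "body": {"motion": [[[0, 0.002, 0, 0, 0, 0, 1], [0, 0.004, 0, 0, 0, 0, 1], [0, 0.006, 0, 0, 0, 0, 1], [0, 0.006, 0, 0, 0, 0, 1], [0, 0.006, 0, 0, 0, 0, 1]]]}}

```text
clock: 10.7
eef_pos: [483.5, 215.4, 107.4]
eef_rot: [3.141, -0.0, 3.13]
wrist_force: [-0.3, 1.6, -0.6]
finger_gap: 19.6
finger_force: 50.0
```

Emit:
{"method": "servo_tool", "body": {"motion": [[[0, 0, 0.008, 0, 0, 0, 1], [0, 0, 0.016, 0, 0, 0, 1], [0, 0, 0.025, 0, 0, 0, 1], [0, 0, 0.025, 0, 0, 0, 1], [0, -0.012, 0.025, 0, 0, 0, 1], [0, -0.024, 0.025, 0, 0, 0, 1], [0, -0.024, 0.025, 0, 0, 0, 1], [0, -0.024, 0.015, 0, 0, 0, 1], [0, -0.024, 0.005, 0, 0, 0, 1], [0, -0.024, 0, 0, 0, 0, 1]]]}}

```text
clock: 11.7
eef_pos: [483.3, 203.0, 106.6]
eef_rot: [-3.141, -0.001, 3.13]
wrist_force: [0.9, 0.1, -0.8]
finger_gap: 19.5
finger_force: 50.0
```

Emit:
{"method": "servo_tool", "body": {"motion": [[[0, 0, 0, 0, 0, 0, 1], [0, 0.003, 0, 0, 0, 0, 1], [0, 0.006, 0, 0, 0, 0, 1], [0, 0.008, 0, 0, 0, 0, 1], [0, 0.01, 0, 0, 0, 0, 1], [0, 0.01, 0, 0, 0, 0, 1], [0, 0.01, 0, 0, 0, 0, 1]]]}}

```text
clock: 12.4
eef_pos: [483.6, 207.9, 107.6]
eef_rot: [-3.141, 0.0, 3.13]
wrist_force: [0.4, -4.1, 0.9]
finger_gap: 19.8
finger_force: 50.0
```

Emit:
{"method": "servo_tool", "body": {"motion": [[[0, 0.001, 0, 0, 0, 0, 1], [0, 0.002, 0, 0, 0, 0, 1], [0, 0.002, 0, 0, 0, 0, 1]]]}}

```text
clock: 12.7
eef_pos: [483.6, 209.0, 107.5]
eef_rot: [-3.141, 0.0, 3.13]
wrist_force: [0.9, -3.9, 1.5]
finger_gap: 19.9
finger_force: 50.0
```

Emit:
{"method": "servo_tool", "body": {"motion": [[[0, 0.001, 0, 0, 0, 0, 1], [0, 0.002, 0, 0, 0, 0, 1], [0, 0.002, 0, 0, 0, 0, 1]]]}}

```text
clock: 13.0
eef_pos: [483.5, 210.3, 107.4]
eef_rot: [3.141, 0.0, 3.13]
wrist_force: [-0.9, -2.8, -1.3]
finger_gap: 19.8
finger_force: 50.0
```

Emit:
{"method": "servo_tool", "body": {"motion": [[[0, 0.001, 0, 0, 0, 0, 1], [0, 0.001, 0, 0, 0, 0, 1]]]}}

```text
clock: 13.2
eef_pos: [483.5, 210.5, 107.4]
eef_rot: [-3.141, -0.0, 3.13]
wrist_force: [-0.3, -4.0, -0.1]
finger_gap: 20.0
finger_force: 50.0
```

Emit:
{"method": "servo_tool", "body": {"motion": [[[0, 0.001, 0, 0, 0, 0, 1], [0, 0.001, 0, 0, 0, 0, 1]]]}}

```text
clock: 13.4
eef_pos: [483.5, 210.7, 107.4]
eef_rot: [-3.141, -0.0, 3.13]
wrist_force: [-0.3, -6.6, 0.8]
finger_gap: 20.3
finger_force: 50.0
```

Emit:
{"method": "servo_tool", "body": {"motion": [[[0, 0.0005, 0, 0, 0, 0, 1], [0, 0.001, 0, 0, 0, 0, 1], [0, 0.001, 0, 0, 0, 0, 1]]]}}

```text
clock: 13.7
eef_pos: [483.5, 210.8, 107.4]
eef_rot: [-3.14, -0.0, 3.13]
wrist_force: [0.2, -9.5, 2.3]
finger_gap: 19.6
finger_force: 50.0
```

Emit:
{"method": "servo_tool", "body": {"motion": [[[0, 0.0004, 0, 0, 0, 0, 1], [0, 0.0004, 0, 0, 0, 0, 1], [0, 0.0004, 0, 0, 0, 0, 1], [0, 0.0004, 0, 0, 0, 0, 1], [0, 0.0004, 0, 0, 0, 0, 1]]]}}

```text
clock: 14.2
eef_pos: [483.5, 210.9, 107.4]
eef_rot: [-3.14, -0.0, 3.13]
wrist_force: [0.5, -10.3, 2.0]
finger_gap: 19.6
finger_force: 50.0
```

Emit:
{"method": "servo_tool", "body": {"motion": [[[0, -0.003, 0, 0, 0, 0, 1], [0, -0.006, 0, 0, 0, 0, 1], [0, -0.01, 0, 0, 0, 0, 1], [0, -0.016, 0, 0, 0, 0, 1], [0, -0.016, 0, 0, 0, 0, 1], [0, -0.016, 0.01, 0, 0, 0, 1], [0, -0.016, 0.02, 0, 0, 0, 1], [0, -0.016, 0.027, 0, 0, 0, 1], [0, -0.016, 0.027, 0, 0, 0, 1]]]}}

```text
clock: 15.1
eef_pos: [483.8, 203.9, 121.7]
eef_rot: [3.141, 0.001, 3.13]
wrist_force: [-0.2, 0.3, -1.6]
finger_gap: 19.8
finger_force: 50.0
```

Emit:
{"method": "servo_tool", "body": {"motion": [[[0, 0.014, 0, 0, 0, 0, 1], [0, 0.028, 0, 0, 0, 0, 1], [0, 0.042, 0, 0, 0, 0, 1], [0, 0.057, 0, 0, 0, 0, 1], [0, 0.057, 0, 0, 0, 0, 1], [0, 0.057, 0, 0, 0, 0, 1]]]}}

```text
clock: 15.7
eef_pos: [483.4, 232.4, 120.8]
eef_rot: [-3.141, -0.0, 3.13]
wrist_force: [0.4, 0.3, -1.7]
finger_gap: 20.0
finger_force: 50.0
```

```bash
python3 look.py
```

```text
[(209.0, 10), (210.5, 19), (212.0, 18), (213.5, 15), (215.0, 3), (221.0, 5), (222.5, 17), (224.0, 18), (225.5, 18)]
15.75 [483.5 232.2 120.9] [-0.8  0.2 -0.9]
```

Emit:
{"method": "servo_tool", "body": {"motion": [[[0, 0, -0.01, 0, 0, 0, 1], [0, 0, -0.02, 0, 0, 0, 1], [0, 0, -0.027, 0, 0, 0, 1], [0, 0, -0.027, 0, 0, 0, 1], [0, -0.004, -0.027, 0, 0, 0, 1], [0, -0.007, -0.027, 0, 0, 0, 1], [0, -0.009, -0.027, 0, 0, 0, 1], [0, -0.011, -0.027, 0, 0, 0, 1], [0, -0.011, -0.027, 0, 0, 0, 1]]]}}

```text
clock: 16.65
eef_pos: [483.7, 227.1, 107.8]
eef_rot: [3.141, 0.001, 3.13]
wrist_force: [-0.1, 3.7, 1.8]
finger_gap: 19.5
finger_force: 50.0
```

Emit:
{"method": "servo_tool", "body": {"motion": [[[0, -0.002, 0, 0, 0, 0, 1], [0, -0.004, 0, 0, 0, 0, 1], [0, -0.006, 0, 0, 0, 0, 1], [0, -0.006, 0, 0, 0, 0, 1]]]}}

```text
clock: 17.05
eef_pos: [483.4, 223.3, 107.2]
eef_rot: [-3.141, -0.0, 3.13]
wrist_force: [0.6, 0.5, -0.9]
finger_gap: 19.8
finger_force: 50.0
```

Emit:
{"method": "servo_tool", "body": {"motion": [[[0, -0.002, 0, 0, 0, 0, 1], [0, -0.004, 0, 0, 0, 0, 1], [0, -0.006, 0, 0, 0, 0, 1], [0, -0.006, 0, 0, 0, 0, 1], [0, -0.006, 0, 0, 0, 0, 1]]]}}

```text
clock: 17.55
eef_pos: [483.5, 220.5, 107.3]
eef_rot: [-3.141, -0.0, 3.13]
wrist_force: [0.1, 0.6, -1.9]
finger_gap: 19.8
finger_force: 50.0
```

Emit:
{"method": "servo_tool", "body": {"motion": [[[0, 0, 0.01, 0, 0, 0, 1], [0, 0, 0.02, 0, 0, 0, 1], [0, 0, 0.03, 0, 0, 0, 1], [0, 0, 0.06, 0, 0, 0, 1], [0, 0, 0.09, 0, 0, 0, 1], [0.02, 0.06, 0.09, 0, 0, 0.015, 1], [0.045, 0.13, 0.09, 0, 0, 0.035, 1], [0.07, 0.2, 0.09, 0, 0, 0.06, 1], [0.1, 0.28, 0.09, 0, 0, 0.08, 1], [0.12, 0.35, 0.09, 0, 0, 0.09, 1]]]}}

```text
clock: 18.55
eef_pos: [544.0, 397.6, 152.8]
eef_rot: [3.141, 0.001, -2.868]
wrist_force: [-0.0, 0.6, -0.9]
finger_gap: 19.8
finger_force: 50.0
```

Emit:
{"method": "servo_tool", "body": {"motion": [[[0.02, 0.06, 0, 0, 0, 0.009, 1], [0.027, 0.08, 0, 0, 0, 0.009, 1], [0.027, 0.08, 0, 0, 0, 0.009, 1], [0.027, 0.08, 0, 0, 0, 0.009, 1], [0.027, 0.08, 0, 0, 0, 0.009, 1]]]}}

```text
clock: 19.05
eef_pos: [557.1, 434.9, 152.8]
eef_rot: [-3.141, 0.0, -2.843]
wrist_force: [0.8, -0.3, -1.2]
finger_gap: 20.0
finger_force: 50.0
```

Run:
```python
from h import *
s=manip.read_state(); print(s['clock'],s['eef_pos'].round(2),s['eef_rot'].round(4),s['finger_gap'],s['wrist_force'].round(1))
old=cv2.imread('pics/top0.png'); a=cam('top')
w=cam('wrist')
f=lambda im,a,b,c,d,s:cv2.resize(im[a:b,c:d],s,interpolation=cv2.INTER_CUBIC)
A=f(a['frame'][:,:,::-1],180,270,285,375,(400,400)); O=f(old,180,270,285,375,(400,400))
cv2.imwrite('pics/chk.png',np.hstack([O,A]))
```

```text
19.05 [557.08 434.92 152.82] [-3.1415e+00  1.0000e-04 -2.8430e+00] 19.972675923224642 [ 0.8 -0.3 -1.2]
```

View pics/chk.png

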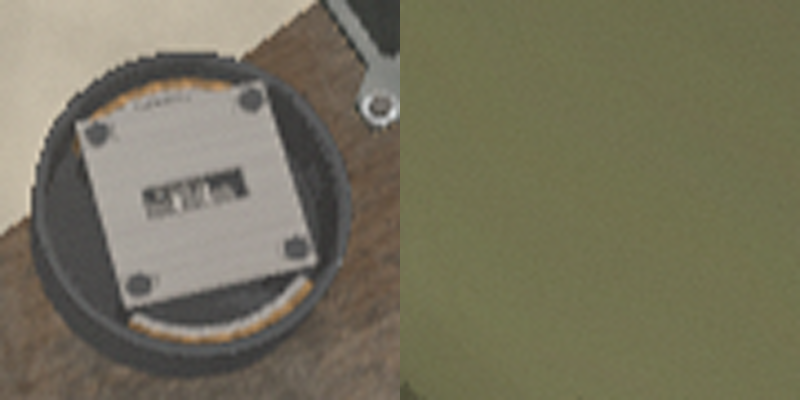

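The left crop is the start view and the right is fully hidden by the arm. I check the shoe gap with the wrist picture instead.

Run:
```python
from h import *
def prof(P,n):
    m=(abs(P[...,1]-218)<10)&(P[...,0]>515)&(P[...,0]<562)&(P[...,2]>-5)&(P[...,2]<80)
    q=P[m]; print(n,[(x,round(float(np.median(q[(abs(q[:,0]-x)<.75)][:,2])),0)) for x in np.arange(520,562,1.5) if (abs(q[:,0]-x)<.75).sum()>2])
prof(wpts(dict(np.load('wrist.npz'))),'now')
c=manip.camera('side'); prof(pts(c),'side now'); prof(pts(dict(np.load('side.npz'))),'side before')
w=dict(np.load('wrist.npz'))['frame'][:,:,::-1]
P=wplane(dict(np.load('wrist.npz')),50); m=(abs(P[...,0]-500)<65)&(abs(P[...,1]-218)<75); v,u=np.where(m); print(u.min(),u.max(),v.min(),v.max())
A=cv2.resize(w[v.min():v.max(),u.min():u.max()],(400,400),interpolation=cv2.INTER_CUBIC)
B=cv2.resize(c['frame'][215:295,230:320,::-1],(400,400),interpolation=cv2.INTER_CUBIC)
cv2.imwrite('pics/chk2.png',np.hstack([A,B]))
```

```text
now [(np.float64(520.0), 61.0), (np.float64(521.5), 62.0), (np.float64(523.0), 61.0), (np.float64(524.5), 61.0), (np.float64(526.0), 61.0), (np.float64(527.5), 62.0), (np.float64(538.0), 35.0), (np.float64(539.5), 44.0), (np.float64(541.0), 44.0), (np.float64(542.5), 45.0), (np.float64(544.0), 45.0), (np.float64(545.5), 46.0), (np.float64(547.0), 45.0), (np.float64(550.0), 39.0), (np.float64(551.5), 51.0), (np.float64(553.0), 52.0), (np.float64(554.5), 52.0), (np.float64(556.0), 50.0), (np.float64(560.5), -1.0)]
side now [(np.float64(520.0), 61.0), (np.float64(521.5), 31.0), (np.float64(523.0), 59.0), (np.float64(524.5), 61.0), (np.float64(526.0), 61.0), (np.float64(529.0), 2.0), (np.float64(539.5), 43.0), (np.float64(542.5), 43.0), (np.float64(544.0), 45.0), (np.float64(545.5), 45.0), (np.float64(548.5), 43.0), (np.float64(550.0), 46.0), (np.float64(551.5), 48.0)]
side before [(np.float64(520.0), 59.0), (np.float64(521.5), 60.0), (np.float64(523.0), 59.0), (np.float64(524.5), 3.0), (np.float64(526.0), 60.0), (np.float64(527.5), 59.0), (np.float64(539.5), 44.0), (np.float64(542.5), 43.0), (np.float64(548.5), 48.0), (np.float64(550.0), 40.0), (np.float64(551.5), 46.0)]
15 159 21 172
```

View pics/chk2.png

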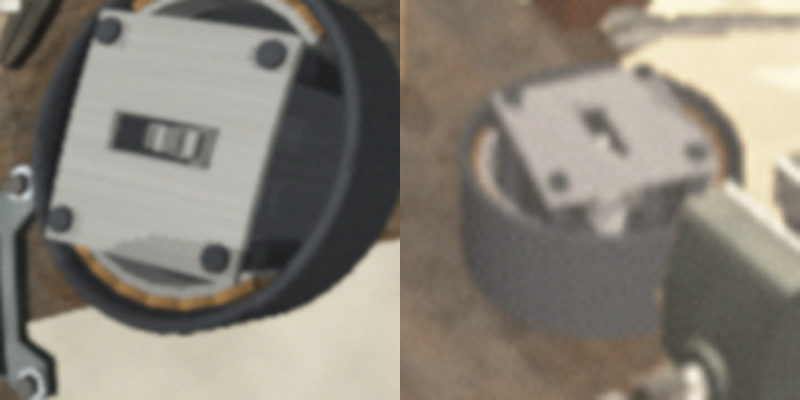

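The wrist crop shows the lined shoe (bottom, about (190,300)) with a narrow dark gap to the drum, about 4 mm by the range profile; that fits one click back. Now I return the tool.

Emit:
{"method": "servo_tool", "body": {"motion": [[[0, 0.0022, -0.02, 0, 0, 0, 1], [0, 0.0022, -0.04, 0, 0, 0, 1], [0, 0.0022, -0.06, 0, 0, 0, 1], [0, 0.0022, -0.075, 0, 0, 0, 1], [0, 0.0022, -0.09, 0, 0, 0, 1], [0, 0.0022, -0.105, 0, 0, 0, 1], [0, 0.0022, -0.105, 0, 0, 0, 1]]]}}

```text
clock: 19.9
eef_pos: [556.7, 436.6, 98.5]
eef_rot: [-3.141, -0.002, -2.842]
wrist_force: [-0.3, 0.1, -1.6]
finger_gap: 20.3
finger_force: 50.0
```

Emit:
{"method": "servo_tool", "body": {"motion": [[[0, 0, -0.015, 0, 0, 0, 1], [0, 0, -0.03, 0, 0, 0, 1], [0, 0, -0.045, 0, 0, 0, 1], [0, 0, -0.056, 0, 0, 0, 1], [0, 0, -0.064, 0, 0, 0, 1], [0, 0, -0.068, 0, 0, 0, 1], [0, 0, -0.068, 0, 0, 0, 1], [0, 0, -0.068, 0, 0, 0, 1]]]}}

```text
clock: 20.7
eef_pos: [557.1, 436.9, 66.1]
eef_rot: [3.141, 0.0, -2.842]
wrist_force: [0.4, -0.2, -1.6]
finger_gap: 19.9
finger_force: 50.0
```

Emit:
{"method": "servo_tool", "body": {"motion": [[[0, 0, 0, 0, 0, 0, 0.7], [0, 0, 0, 0, 0, 0, 0.5], [0, 0, 0, 0, 0, 0, 0.2], [0, 0, 0, 0, 0, 0, 0], [0, 0, 0, 0, 0, 0, 0], [0, 0, 0, 0, 0, 0, 0], [0, 0, 0.03, 0, 0, 0, 0], [0, 0, 0.1, 0, 0, 0, 0], [0, 0, 0.18, 0, 0, 0, 0], [0, 0, 0.26, 0, 0, 0, 0]]]}}

```text
clock: 21.7
eef_pos: [556.9, 436.7, 198.8]
eef_rot: [3.141, 0.001, -2.842]
wrist_force: [0.4, 0.0, 0.3]
finger_gap: 93.3
finger_force: 0.0
```

Emit:
{"method": "servo_tool", "body": {"motion": [[[0, 0, 0.05, 0, 0, 0, 0], [-0.08, 0.02, 0.05, 0, 0, -0.03, 0], [-0.16, 0.04, 0.05, 0, 0, -0.06, 0], [-0.25, 0.06, 0.05, 0, 0, -0.09, 0], [-0.34, 0.08, 0.05, 0, 0, -0.12, 0], [-0.43, 0.1, 0.05, 0, 0, -0.15, 0], [-0.52, 0.12, 0.05, 0, 0, -0.18, 0], [-0.6, 0.14, 0.05, 0, 0, -0.2, 0], [-0.7, 0.16, 0.05, 0, 0, -0.2, 0], [-0.7, 0.16, 0.05, 0, 0, -0.2, 0]]]}}

```text
clock: 22.7
eef_pos: [202.6, 517.8, 222.6]
eef_rot: [3.14, -0.001, 2.817]
wrist_force: [1.0, 0.2, 0.1]
finger_gap: 94.1
finger_force: 0.0
```

Run:
```python
from h import *
def meas(P,n):
    comp(P,(530,590,405,465),126,136,n+' htop')
    m=(abs(P[...,1]-218)<8)&(P[...,2]>42)&(P[...,2]<49)&(P[...,0]>530)&(P[...,0]<549); print(n,'shoe x pct',np.percentile(P[m][:,0],[2,10,50,90,98]).round(1),m.sum())
old=dict(np.load('top.npz'))
def col(c,n): # cork colour cast on z=46
    f=210/np.tan(np.radians(c['vfov'])/2); u,v=np.meshgrid(np.arange(560),np.arange(420)); T=c['cam_to_world']
    d=np.stack([(u-c['cx'])/f,(v-c['cy'])/f,np.ones(u.shape)],-1)@T[:3,:3].T; Q=T[:3,3]+d*((46-T[2,3])/d[...,2])[...,None]
    F=c['frame'].astype(int); m=(F[...,0]-F[...,2]>35)&(F[...,0]>130)&(abs(Q[...,1]-218)<12)
    for nm,k in (('far',(Q[...,0]>525)&(Q[...,0]<552)),('near',(Q[...,0]>412)&(Q[...,0]<445))): print(n,nm,(m&k).sum(),Q[m&k][:,0].mean().round(2) if (m&k).any() else '')
c=cv2.imread('pics/top0.png')[:,:,::-1]; n=cam('top','top9')
o=dict(n); o['frame']=c; col(o,'start'); col(n,'now'); meas(pts(n),'now')
A=cv2.resize(n['frame'][180:270,285:375,::-1],(400,400),interpolation=cv2.INTER_CUBIC); B=cv2.resize(n['frame'][180:270,175:265,::-1],(400,400),interpolation=cv2.INTER_CUBIC)
cv2.imwrite('pics/end.png',np.hstack([A,B])); print(manip.read_state()['clock'])
```

```text
start far 19 541.58
start near 17 421.53
now far 14 544.21
now near 18 421.56
now htop 143 [556.9 437.2 130. ] [array([557.6, 437.3]), array([27.2, 19.5]), np.float64(19.9)]
now shoe x pct [537.5 538.3 541.4 545.5 546.2] 34
22.75
```

View pics/end.png

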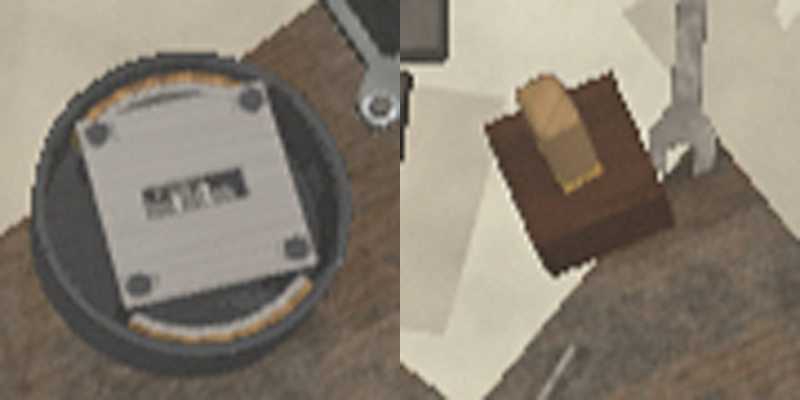

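The final view shows the shoe about 3 mm further out than at the start (a gap of about 3.8 mm), and the tool hangs upright in its stand.

```bash
python3 -c "
from cell import manip; print(manip.sign_off())"
```

```text
the job is handed in; nothing more can be done
None
```

The job is handed in: I turned the star wheel two teeth to its stop, held it there for over half a second at up to about 10 N, and backed it off one click, leaving the shoe about 3.5 mm off the drum (expected 3.8 mm); the tool hangs upright in its stand again, after about 23 s.

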